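# Lock a hammer-head bolt into the slotted strut of a board preheater

## Robot

A 6-joint arm with a two-finger parallel gripper is mounted at the origin on the work surface. World frame = base frame: x ahead of the robot, y to its left, z up, the work surface at z = 0. Lengths are in m, angles in degrees, forces in N, time in s.
With the tool pointing down it reaches from about 0.4 to 0.825 m from the base axis. Payload 7 kg.
Tool frame: the origin (TCP) lies at the centre of the arm's flange, where the gripper is bolted on; the fingertips stand 178 mm ahead of it and the grasp point (between the pads) lies 159 mm ahead of it; x points along the fingers, y is the direction in which the jaws open and shut, and the axes are right-handed (so a half turn about x gives the same grasp; the last joint's range is limited). The gripper opens to 88 mm and grips with 3 to 60 N. Pads are 19 mm wide; open, the fingers measure 130 mm over their backs; the gripper's body (78 mm by 193 mm) begins 47 mm behind the grasp point.
Start: joints at [85.491, 20.546, 0.682, 0, -70.136, -16.507], TCP at [0.242, 0.63, 0.405] pointing down, gripper open.
Joint ranges: [-176.03, 176.03], [-82.01, 121.73], [-58.28, 71.71], [-173.87, 95.51], [-174.79, -0.11], [-173.66, 173.66]. Speed limits (degrees/s): [136.94, 136.94, 172.46, 180, 180, 180].

## Interface

Orientations are given as [roll, pitch, yaw] about the fixed x, y, z axes, in that order (R = Rz(yaw) Ry(pitch) Rx(roll)).
In Python, from plant import ctrl gives the robot as it stands. The module is installed in compiled form; this text tells all that it offers.
- The arm moves only by the shell command python3 -m inch 'ROWS'. ROWS is JSON, one flat list of numbers, 7 for each row, row after row: the shift along the tool's x, y, z in m, then the turn, a rotation vector about the tool's x, y, z in degrees, then the finger opening in m, from 0 to 0.0876. In form: [dx, dy, dz, rx, ry, rz, hand, dx, dy, dz, rx, ry, rz, hand, ...]. A call has 1 to 20 rows; each row shifts and turns the pose as measured when the row begins, along the tool's axes as they then stand; what a row does not reach is not made up. A row lasts 1/8 s, in which the tool goes at most 62.5 mm and 10.7 degrees, less where a joint would pass 70% of its speed; a pose out of reach is approached as far as the arm can. A call with a gripper value outside its range is refused whole. The fingers move at their own pace and stop on an object; the grip force is fixed at half the most. Time passes only in rows, so rows that do not move let the fingers close. It gives the time, the measured TCP pose, the force and the opening at its end, in the units of the state.
- ctrl.get_obs(): the state, without advancing time (a new reading comes with each control period).
- ctrl.snapshot(name): name is "scene" or "top" or "wrist"; returns a dict with "color" (480x640x3 uint8, red, green, blue), "depth" (480x640 float32, m along the optical axis (not along the pixel's ray), 0 where there is no reading), "K" (3x3 intrinsics, pixels), "position" and "attitude" of the camera in the world; the wrist camera has in their place "hand_eye" (4x4, takes a point from camera to tool coordinates, whose origin is the TCP and whose axes are the tool frame's). Camera axes: x right, y up, looking along -z (the intrinsics and any distortion apply to the point x, -y, -z); pixel columns grow to the right and rows downward; lengths in m; the calibration is good to about 2 mm. A picture is of the moment at which its call begins: read the wrist's pose just before it.
- ctrl.close_job(): hands the job in, once; it reports no verdict.
The state is a dict: "clock": time; "joint_pos": joint angles; "qvel": joint speeds; "tau": joint torques, N m; "tool_pos": TCP position; "orientation": TCP orientation; "force": force on the tool from outside, world axes, zero at the start; "moment": the same for the moment, N m; "opening": finger opening in m.
Only numpy, scipy, OpenCV 4.12 (cv2) and the standard library are available. Lean on these libraries where they do the work, as an engineer would, in place of code of your own. Each camera call takes 0.05 s, during which the arm holds its last target.

## Task

Take the winged black hammer-head bolt out of the blue stand, feel its head lengthwise into the slot of the aluminium strut on the board preheater at the yellow line, push it down gently against the spring, and give it a quarter turn so that the head catches crosswise under the lips; then let go. Never ram it: keep the push on the preheater and strut below 45 N throughout, and leave the circuit board, the red plain knob and the amber jar where they are.

Things in the scene. Friction and masses are not known exactly. Their poses are not given: they have to be found in the camera images.
- bolt_mid (a point): Hammer-head bolt, 58 mm tall, upright, about 90 g: this point is on its axis, half-way up (29 mm above the underside of its head). z axis up, y along the head and the wing grip, x across them. It stands in one of the stand's two holes, collar on the stand's top, about 1 mm of play; the red plain knob is in the other.
- bolt_foot (a point): Underside of the bolt's steel head, on its axis. Head 24 mm long (y) x 10 mm wide (x) x 8 mm tall, long lower edges rounded 1 mm; above it a round 8 mm shank for 10 mm, then a round steel collar, 34 mm diameter, from 18 to 22 mm above this point.
- bolt_grip (a point): Where to grip: the bolt's black wing, 14 mm wide (x) x 32 mm long (y, parallel to the head), from 22 to 58 mm above the head's underside; this point is 46 mm above it, on the axis. Orange line along the wing's top. Fingertips go just above the collar.
- mark (a point): Nominal slot centre at the yellow line, level with the top of the strut's lips, 65 mm above the table; y along the slot, x across, z up. Fixed to the preheater, but the strut (60 mm wide, 200 mm long) was set anywhere up to 14 mm to either side of it along x and stays put: find the real slot by feel or sight. Slot 12 mm wide, parallel to y; lips 6 mm thick. The bolt belongs within 10 mm of the line.
- home (a point): 18 mm under mark: the height of the head's underside when the collar rests on the lips (fully home; the head's top is then 4 mm under the lips). Inside the strut is 44 mm wide: the head can turn once wholly below the lips. A sprung strip meets the head's underside 10 mm below the lips' top with 2.5 N, rising 0.5 N per mm; let go, it lifts a turned bolt 4 mm till it catches.
- frame: Board preheater, black base 250 mm (x) x 260 mm (y) x 35 mm tall, fixed; origin at the centre of its underside, axes parallel to those of mark, which is at (-65, 0, 65) mm. It carries the strut and, on two ledges, the circuit board. Nothing on it is higher than the strut's lips.
- stand: Blue stand, fixed block 70 mm (x) x 150 mm (y) x 30 mm tall with two holes of 28 mm diameter at y = -40 and +40 mm; origin at the centre of its underside.
- plain_mid (a point): Red round plain knob with a brass collar and pin, 46 mm tall, half-way up its axis; a bystander in the stand's other hole.
- board_mid (a point): Green circuit board 100 x 140 x 4 mm, its centre; loose on the preheater's ledges, a bystander.
- jar_mid (a point): Amber jar, 48 mm diameter, 60 mm tall, its centre; a bystander on the table.
There are look-alikes about, which are no part of the job. What is shaped like the part that bears bolt_mid but pink or turquoise is not meant.

How it is judged:
By the outcome, as a careful person would: the job done as asked, in the order asked, and still so for the second after the job is handed in, with the robot touching nothing.
It also fails if it takes over 67 s, if anything falls off the work surface, if the arm or the gripper's body presses on something with over 40 N, if the wrist force passes 120 N, or if a joint passes its speed limit or range.

## Working session

There is one attempt and no reset: what is moved stays moved. The work goes in short steps, Python scripts to look and compute and a shell command to move; the robot and the scene stay as the last step left them, time stands still between calls to the robot, and variables do not carry over. Pictures are saved under pics/ and viewed, and the job is handed in when it is done.

```bash
ls; mkdir -p pics; cat > h.py <<'E'
import numpy as np,cv2
from plant import ctrl
from scipy.spatial.transform import Rotation as R
def snap(n,out=None):
    o=ctrl.get_obs(); s=ctrl.snapshot(n)
    if out: cv2.imwrite('pics/'+out,s['color'][:,:,::-1])
    s['obs']=o; return s
def save(s,f): 
    d={k:v for k,v in s.items() if k!='obs'}; d['tp']=s['obs']['tool_pos']; d['to']=s['obs']['orientation']; np.savez('pics/'+f,**d)
E
python3 - <<'E'
from h import *
o=ctrl.get_obs(); print(o)
for n in ['scene','top','wrist']:
    s=snap(n,n+'0.png'); save(s,n+'0.npz'); print(n,s['K'],s.get('position'),s.get('attitude'),s.get('hand_eye'),[k for k in s])
E
```

```text
pics
{'clock': 0.0, 'joint_pos': array([ 8.54901566e+01,  2.05892489e+01,  6.34913487e-01, -1.94483012e-02,
       -7.01351962e+01, -1.65085209e+01]), 'qvel': array([ 0.04726903,  0.02810962, -0.04364812,  0.00150227,  0.01107511,
       -0.04186332]), 'tau': array([-2.32460166e-03, -5.82707226e+01,  2.93048573e+01,  6.99697763e+00,
        6.84289495e-03, -1.66046525e-04]), 'tool_pos': array([0.24201599, 0.62991587, 0.4037579 ]), 'orientation': array([  94.96851039,   89.9086202 , -106.05647677]), 'force': array([-0.53915411, -0.25548745, -0.07404083]), 'moment': array([-0.05693952,  0.03651948,  0.02699074]), 'opening': 0.08759797573998676}
scene [[440.54114105   0.         328.53084915]
 [  0.         440.54114105 236.11936782]
 [  0.           0.           1.        ]] [ 0.89792126 -0.29353163  0.68783736] [29.66941331 -0.21661779 54.39770871] None ['color', 'depth', 'K', 'position', 'attitude', 'obs']
top [[441.67593059   0.         323.75973166]
 [  0.         441.67593059 241.06208053]
 [  0.           0.           1.        ]] [ 0.5189272  -0.08849619  0.89447628] [  5.0221046    0.76416527 -90.15948088] None ['color', 'depth', 'K', 'position', 'attitude', 'obs']
wrist [[349.40199071   0.         324.10168358]
 [  0.         349.40199071 233.79119182]
 [  0.           0.           1.        ]] None None [[ 1.01866608e-03  2.91706250e-01 -9.56507410e-01  2.05157822e-02]
 [ 9.99999258e-01 -9.36474975e-04  7.79387291e-04  3.93067127e-04]
 [-6.68393109e-04 -9.56507494e-01 -2.91706988e-01 -7.98689383e-02]
 [ 0.00000000e+00  0.00000000e+00  0.00000000e+00  1.00000000e+00]] ['color', 'depth', 'K', 'hand_eye', 'obs']
```

View pics/scene0.png

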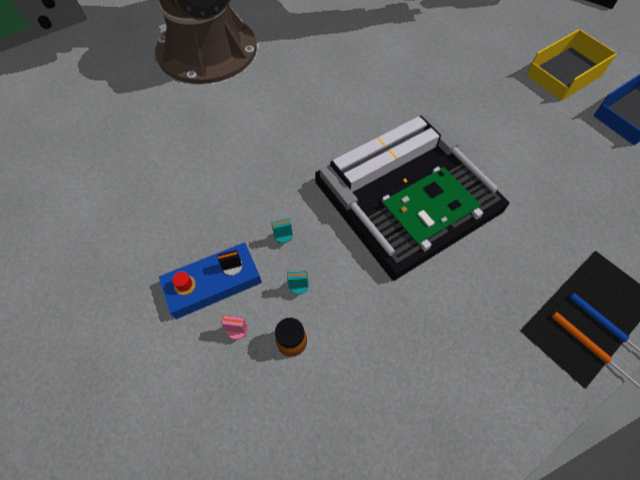

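View pics/top0.png

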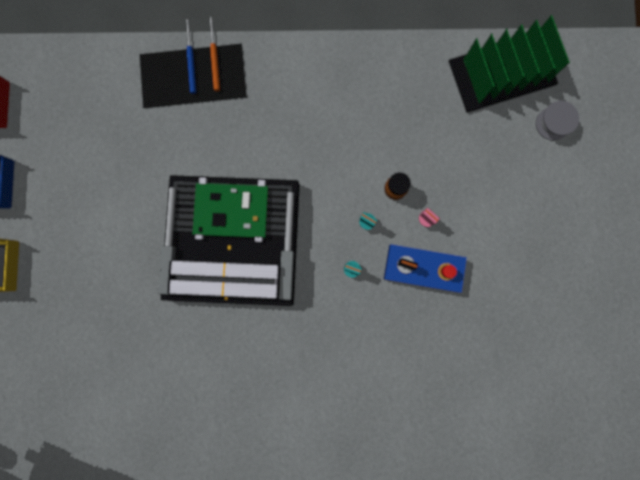

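View pics/wrist0.png

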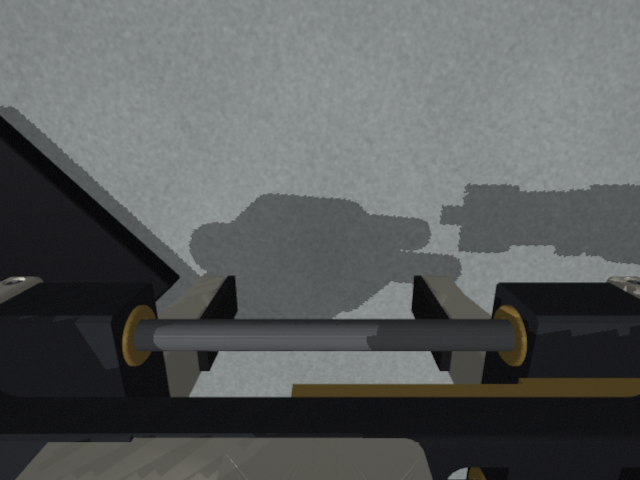

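```bash
cat >> h.py <<'E'
class V:
    def __init__(s,f):
        d=np.load('pics/'+f); s.c=d['color'];s.d=d['depth'];s.K=d['K']
        if 'hand_eye' in d:
            T=np.eye(4);T[:3,:3]=R.from_euler('xyz',d['to'],degrees=True).as_matrix();T[:3,3]=d['tp'];s.T=T@d['hand_eye']
        else:
            T=np.eye(4);T[:3,:3]=R.from_euler('xyz',d['attitude'],degrees=True).as_matrix();T[:3,3]=d['position'];s.T=T
    def ray(s,u,v):
        k=s.K; r=np.array([(u-k[0,2])/k[0,0],-(v-k[1,2])/k[1,1],-1.]); return s.T[:3,3],s.T[:3,:3]@r
    def dep(s,u,v):
        o,r=s.ray(u,v); z=s.d[int(round(v)),int(round(u))]; return o+r*z
    def pl(s,u,v,z):
        o,r=s.ray(u,v); return o+r*(z-o[2])/r[2]
    def proj(s,p):
        q=np.linalg.inv(s.T)@np.append(p,1); return s.K[0,0]*q[0]/-q[2]+s.K[0,2], -s.K[1,1]*q[1]/-q[2]+s.K[1,2]
    def crop(s,u0,v0,w,h,f,out):
        im=cv2.resize(s.c[v0:v0+h,u0:u0+w],None,fx=f,fy=f,interpolation=cv2.INTER_CUBIC); cv2.imwrite('pics/'+out,im[:,:,::-1])
E
python3 - <<'E'
from h import *
t=V('top0.npz'); s=V('scene0.npz')
t.crop(340,180,140,120,5,'tc1.png'); t.crop(155,170,150,140,4,'tc2.png'); s.crop(150,215,130,110,6,'sc1.png'); s.crop(310,110,160,100,5,'sc2.png')
for u,v in [(408,265),(408,246),(447,271),(390,252),(200,269),(200,288),(240,225),(398,183),(300,400)]: print(u,v,t.dep(u,v).round(4))
E
```

```text
408 265 [ 0.5461 -0.2342  0.0704]
408 246 [ 0.5869 -0.2476 -0.0008]
447 271 [ 0.535 -0.31   0.056]
390 252 [ 0.573  -0.2069  0.0289]
200 269 [0.54   0.1559 0.0634]
200 288 [0.5044 0.1545 0.0654]
240 225 [0.6249 0.0842 0.05  ]
398 183 [ 0.7032 -0.2199  0.0608]
300 400 [ 0.2834 -0.0291  0.0012]
```

View pics/tc1.png

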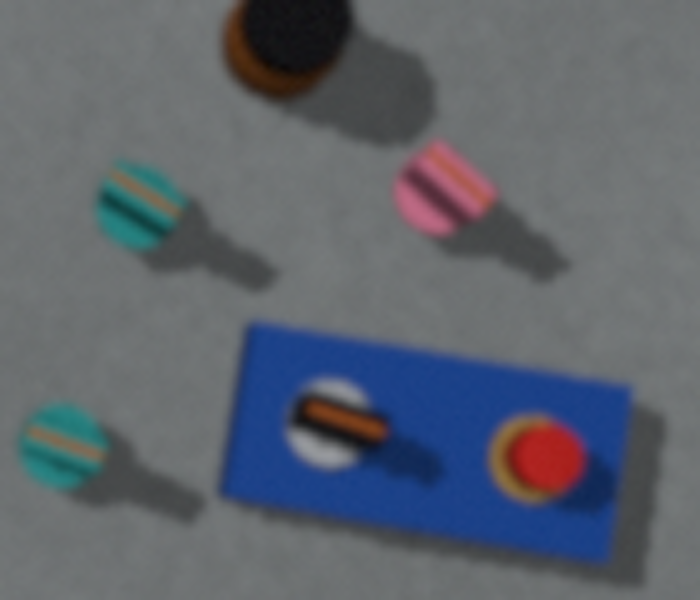

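View pics/tc2.png

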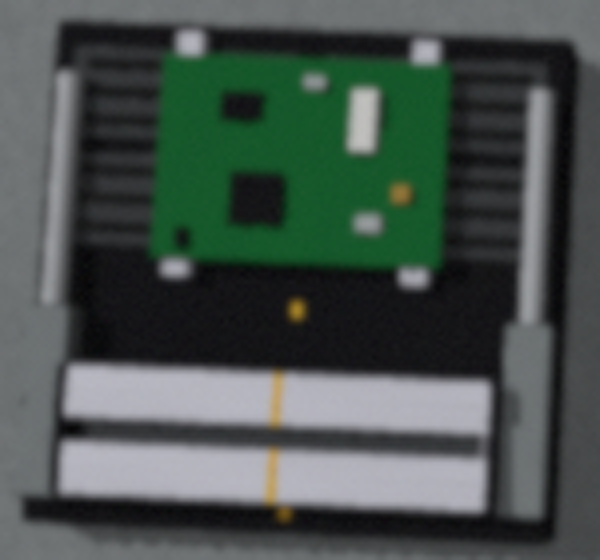

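View pics/sc1.png

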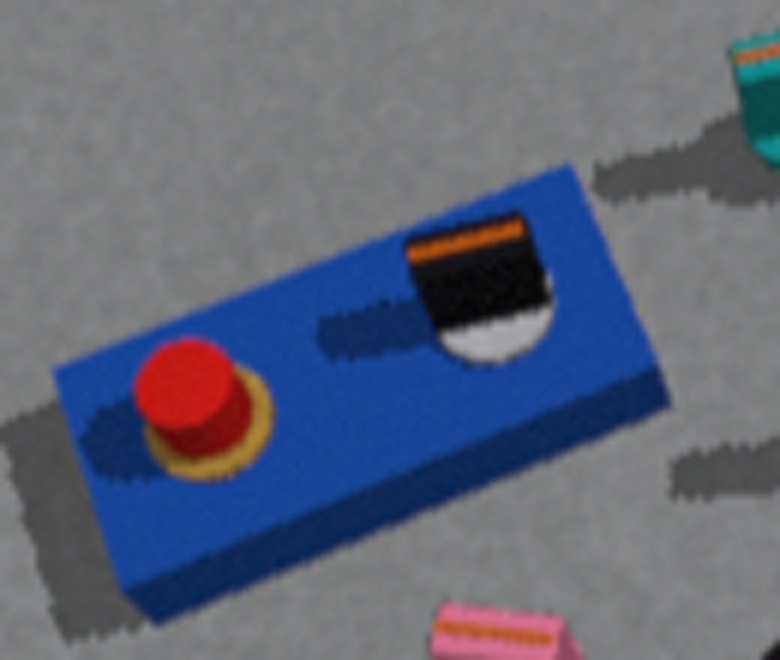

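View pics/sc2.png

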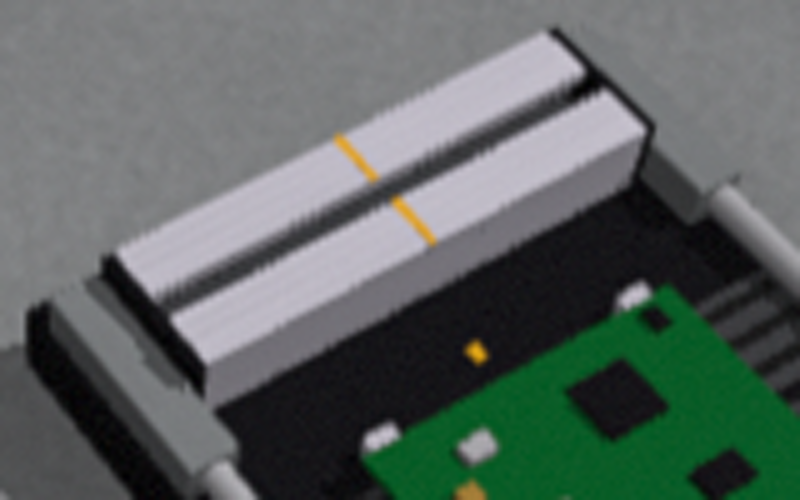

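```bash
python3 - <<'E'
from h import *
t=V('top0.npz'); s=V('scene0.npz')
T=lambda x,y,u0,v0,f:(u0+(x+.5)/f-.5,v0+(y+.5)/f-.5)
def line(a,b): 
    d=b-a; print(a.round(4),b.round(4),'mid',((a+b)/2).round(4),'ang',np.degrees(np.arctan2(d[1],d[0])).round(2),np.linalg.norm(d).round(4))
print('orange top');line(t.pl(*T(305,408,340,180,5),.070),t.pl(*T(388,430,340,180,5),.070))
print('orange scene');line(s.pl(*T(408,258,150,215,6),.070),s.pl(*T(523,227,150,215,6),.070))
# collar top centre
print('collar top',t.pl(*T(331,423,340,180,5),.034))
print('stand');c=[t.pl(*T(x,y,340,180,5),.030) for x,y in [(252,323),(631,387),(609,560),(221,495)]]
for i in range(4): line(c[i],c[(i+1)%4])
print(np.mean(c,0))
print('slot edges top view, upper & lower');line(t.pl(*T(80,421,155,170,4),.065),t.pl(*T(470,436,155,170,4),.065));line(t.pl(*T(80,441,155,170,4),.065),t.pl(*T(480,457,155,170,4),.065))
print('mark', t.pl(*T(277,426,155,170,4),.065),t.pl(*T(273,449,155,170,4),.065))
print('scene slot at yellow',s.pl(*T(376,180,310,110,5),.065),s.pl(*T(393,199,310,110,5),.065))
print('strut outer');line(t.pl(*T(67,364,155,170,4),.065),t.pl(*T(492,380,155,170,4),.065));line(t.pl(*T(58,495,155,170,4),.065),t.pl(*T(487,513,155,170,4),.065))
print('yellow dots',t.pl(*T(297,310,155,170,4),.035),t.pl(*T(284,516,155,170,4),.035))
E
```

```text
orange top
[ 0.5532 -0.2207  0.07  ] [ 0.5449 -0.2514  0.07  ] mid [ 0.5491 -0.236   0.07  ] ang -105.12 0.0318
orange scene
[ 0.5436 -0.251   0.07  ] [ 0.5531 -0.222   0.07  ] mid [ 0.5483 -0.2365  0.07  ] ang 71.93 0.0305
collar top [ 0.54884215 -0.23644909  0.034     ]
stand
[ 0.5882 -0.207   0.03  ] [ 0.5626 -0.3541  0.03  ] mid [ 0.5754 -0.2806  0.03  ] ang -99.87 0.1494
[ 0.5626 -0.3541  0.03  ] [ 0.4956 -0.3436  0.03  ] mid [ 0.5291 -0.3489  0.03  ] ang 171.05 0.0679
[ 0.4956 -0.3436  0.03  ] [ 0.5211 -0.1939  0.03  ] mid [ 0.5083 -0.2687  0.03  ] ang 80.33 0.1519
[ 0.5211 -0.1939  0.03  ] [ 0.5882 -0.207   0.03  ] mid [ 0.5547 -0.2004  0.03  ] ang -11.05 0.0684
[ 0.54189398 -0.27465128  0.03      ]
slot edges top view, upper & lower
[0.5291 0.2031 0.065 ] [0.5216 0.0194 0.065 ] mid [0.5253 0.1112 0.065 ] ang -92.35 0.1839
[0.5197 0.2029 0.065 ] [0.5118 0.0146 0.065 ] mid [0.5157 0.1087 0.065 ] ang -92.43 0.1885
mark [0.52649644 0.11014832 0.065     ] [0.51574817 0.11184645 0.065     ]
scene slot at yellow [0.51482226 0.11127546 0.065     ] [0.52549009 0.11060408 0.065     ]
strut outer
[0.5559 0.21   0.065 ] [0.5477 0.0092 0.065 ] mid [0.5518 0.1096 0.065 ] ang -92.34 0.201
[0.4946 0.2126 0.065 ] [0.4857 0.0111 0.065 ] mid [0.4901 0.1118 0.065 ] ang -92.51 0.2016
yellow dots [0.5833185  0.10848401 0.035     ] [0.48330634 0.11319023 0.035     ]
```

```bash
cat >> h.py <<'E'
def tm(o=None):
    o=o or ctrl.get_obs(); return np.array(o['tool_pos']),R.from_euler('xyz',o['orientation'],degrees=True)
def goto(p,yaw):
    """p TCP world target, tool x down, jaw (tool y) axis at world angle yaw or yaw+180: print shift in tool frame and rotvec deg"""
    o=ctrl.get_obs(); p0,r0=tm(o); best=None
    for k in (0,180):
        a=np.radians(yaw+k); x=np.array([0,0,-1.]); y=np.array([np.cos(a),np.sin(a),0]); M=np.c_[x,y,np.cross(x,y)]
        rv=np.degrees((r0.inv()*R.from_matrix(M)).as_rotvec()); 
        d=r0.inv().apply(np.array(p)-p0)*1000
        print('yaw',yaw+k,'shift mm',d.round(1),'dist',np.linalg.norm(d).round(1),'rot',rv.round(2),'j6',o['joint_pos'][5].round(1))
def st():
    o=ctrl.get_obs(); p,r=tm(o); M=r.as_matrix(); print('t',round(o['clock'],3),'p',p.round(4),'jawyaw',np.degrees(np.arctan2(M[1,1],M[0,1])).round(2),'x',M[:,0].round(3),'z',M[:,2].round(3),'F',o['force'].round(1),'M',o['moment'].round(2),'op',round(o['opening'],4),'j',o['joint_pos'].round(1))
E
python3 - <<'E'
from h import *
st(); goto([0.5487-.05,-0.2363,0.35],-16.5)
goto([0.521,0.111,0.35],-2.5)
E
```

```text
t 0.15 p [0.242  0.63   0.4039] jawyaw -111.02 x [-0.    -0.001 -1.   ] z [-0.933  0.359 -0.   ] F [ 0.2 -0.3 -0.2] M [0.03 0.02 0.03] op 0.0878 j [ 85.5  20.6   0.6  -0.  -70.1 -16.5]
yaw -16.5 shift mm [  54.9  716.5 -550.4] dist 905.1 rot [-9.452e+01  5.000e-02 -6.000e-02] j6 -16.5
yaw 163.5 shift mm [  54.9  716.5 -550.4] dist 905.1 rot [ 8.548e+01 -6.000e-02 -5.000e-02] j6 -16.5
yaw -2.5 shift mm [  54.5  384.3 -446.6] dist 591.7 rot [-1.0852e+02  6.0000e-02 -5.0000e-02] j6 -16.5
yaw 177.5 shift mm [  54.5  384.3 -446.6] dist 591.7 rot [ 7.148e+01 -5.000e-02 -6.000e-02] j6 -16.5
```

```bash
python3 -m inch '[0.0055,0.0385,-0.0447,0,0,0,0.06, 0.0055,0.0385,-0.0447,0,0,0,0.06, 0.0055,0.0385,-0.0447,0,0,0,0.06, 0.0055,0.0385,-0.0447,0,0,0,0.06, 0.0055,0.0385,-0.0447,0,0,0,0.06, 0.0055,0.0385,-0.0447,0,0,0,0.06, 0.0055,0.0385,-0.0447,0,0,0,0.06, 0.0055,0.0385,-0.0447,0,0,0,0.06, 0.0055,0.0385,-0.0447,0,0,0,0.06, 0.0055,0.0385,-0.0447,0,0,0,0.06, 0,0,0,10.2,0,0,0.06, 0,0,0,10.2,0,0,0.06, 0,0,0,10.2,0,0,0.06, 0,0,0,10.2,0,0,0.06, 0,0,0,10.2,0,0,0.06, 0,0,0,10.2,0,0,0.06, 0,0,0,10.2,0,0,0.06]'; python3 - <<'E'
from h import *
st(); goto([0.521,0.111,0.35],-2.5)
E
```

```text
clock: 2.28
tool_pos: [0.5279, 0.0916, 0.3444]
orientation: [143.1, 89.7, -131.6]
force: [-0.1, 0.0, -0.1]
opening: 0.0603
t 2.275 p [0.5279 0.0916 0.3444] jawyaw 175.32 x [-0.004 -0.004 -1.   ] z [ 0.081  0.997 -0.005] F [-0.1  0.  -0.1] M [ 0.14 -0.05 -0.03] op 0.0603 j [ 30.9  10.4 -21.7   0.1 -58.2 -35.6]
yaw -2.5 shift mm [-5.7  8.4 18.7] dist 21.3 rot [177.82  -0.33   0.42] j6 -35.6
yaw 177.5 shift mm [-5.7  8.4 18.7] dist 21.3 rot [-2.17 -0.27 -0.21] j6 -35.6
```

```bash
python3 - <<'E'
from h import *
s=snap('wrist','w1.png'); save(s,'w1.npz')
v=V('w1.npz'); print(v.proj([.521,.111,.065]))
v.crop(230,150,200,150,4,'w1c.png')
E
```

```text
(np.float64(334.315480226896), np.float64(258.62427958929374))
```

View pics/w1.png

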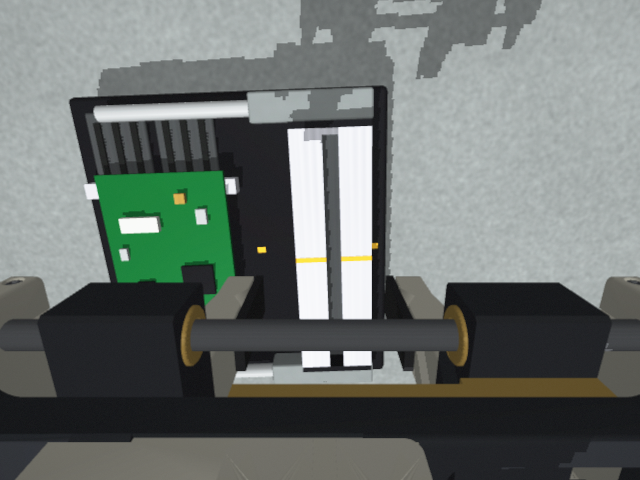

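View pics/w1c.png

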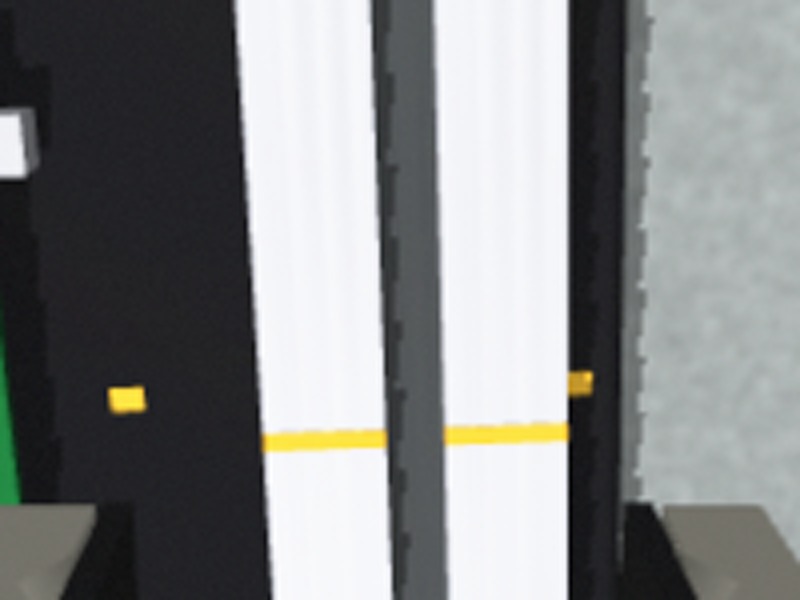

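```bash
python3 - <<'E'
from h import *
v=V('w1.npz')
T=lambda x,y:v.pl(230+(x+.5)/4-.5,150+(y+.5)/4-.5,.065)
a,b=T(387,437),T(444,434); print(a,b,(a+b)/2,np.linalg.norm(a-b))
for l in [((372,0),(393,600)),((434,0),(447.5,600)),((236,0),(272,600)),((569,0),(568,600))]:
    p,q=T(*l[0]),T(*l[1]); d=p-q; print(p,q,np.degrees(np.arctan2(d[1],d[0])))
st(); goto([0.5487,-0.2363,0.30],163.5)
E
```

```text
[0.52728214 0.11069411 0.065     ] [0.51599233 0.11099022 0.065     ] [0.52163723 0.11084217 0.065     ] 0.011293695481852684
[0.52333031 0.02650839 0.065     ] [0.52887496 0.14639822 0.065     ] -92.64792014345953
[0.51216825 0.02741603 0.065     ] [0.51772161 0.1473244  0.065     ] -92.65166820685819
[0.54780233 0.02451847 0.065     ] [0.55362468 0.14434301 0.065     ] -92.78185295465748
[0.48785139 0.02939334 0.065     ] [0.49304879 0.14937323 0.065     ] -92.4804432125133
t 2.325 p [0.5278 0.0916 0.3443] jawyaw 174.8 x [-0.004 -0.004 -1.   ] z [ 0.091  0.996 -0.005] F [-0.5 -0.2  0. ] M [ 0.08 -0.02 -0.01] op 0.0601 j [ 30.9  10.4 -21.8   0.1 -58.2 -36.1]
yaw 163.5 shift mm [  45.7  -50.7 -324.4] dist 331.5 rot [11.3  -0.3  -0.19] j6 -36.1
yaw 343.5 shift mm [  45.7  -50.7 -324.4] dist 331.5 rot [-168.7     0.28   -0.44] j6 -36.1
```

```bash
python3 -m inch '[0,-0.0085,-0.054,0,0,0,0.06, 0,-0.0085,-0.054,0,0,0,0.06, 0,-0.0085,-0.054,0,0,0,0.06, 0,-0.0085,-0.054,0,0,0,0.06, 0,-0.0085,-0.054,0,0,0,0.06, 0,-0.0085,-0.054,0,0,0,0.06, 0,0,0,6,0,0,0.06, 0,0,0,6,0,0,0.06,0,0,0,0,0,0,0.06]'; python3 - <<'E'
from h import *
st(); goto([0.5487,-0.2363,0.35],163.5)
s=snap('wrist','w2.png'); save(s,'w2.npz')
v=V('w2.npz'); u,w=v.proj([.5487,-.2363,.070]); print(u,w)
v.crop(int(u)-50,int(w)-37,100,75,8,'w2c.png'); print(int(u)-50,int(w)-37)
E
```

```text
clock: 3.45
tool_pos: [0.5527, -0.2459, 0.3441]
orientation: [142.1, 89.6, -143.6]
force: [0.0, -0.5, 0.3]
opening: 0.0601
t 3.45 p [ 0.5527 -0.2459  0.3441] jawyaw 164.24 x [-0.006 -0.004 -1.   ] z [ 0.272  0.962 -0.005] F [ 0.  -0.5  0.3] M [ 0.11 -0.09  0.03] op 0.0601 j [ -5.4  16.7 -13.4   0.3 -60.3 -10.5]
yaw 163.5 shift mm [-5.9  6.5  8.1] dist 11.9 rot [ 0.75 -0.31 -0.24] j6 -10.5
yaw 343.5 shift mm [-5.9  6.5  8.1] dist 11.9 rot [-179.25    0.38   -0.49] j6 -10.5
331.98059323228 248.15509449706423
281 211
```

View pics/w2.png

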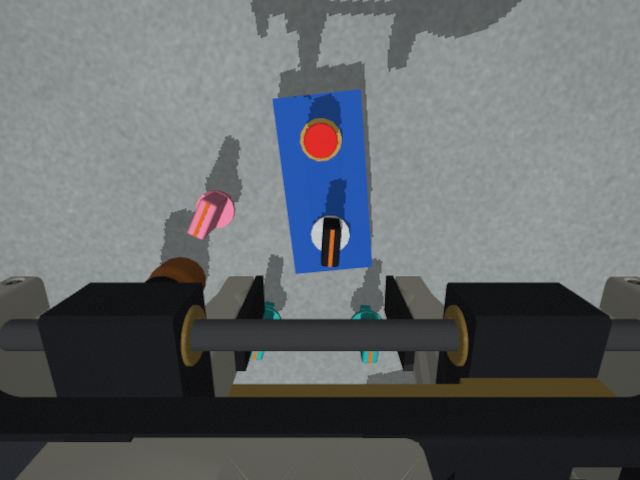

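View pics/w2c.png

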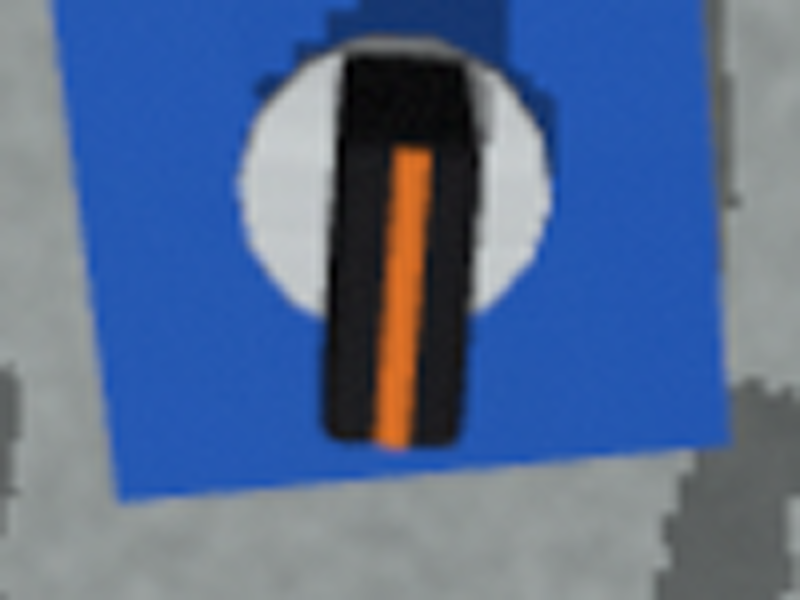

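Candidates in this wrist picture: the black bolt in the stand (330,240), the turquoise ones (262,330) and (367,335), the pink one (208,215), and the red knob (321,140). The close crop confirms the black wing with its orange line and steel collar in the blue stand, so that is the one.

```bash
python3 - <<'E'
from h import *
v=V('w2.npz')
T=lambda x,y,z=.07:v.pl(281+(x+.5)/8-.5,211+(y+.5)/8-.5,z)
a,b=T(412,147),T(393,447); d=a-b; print(a,b,(a+b)/2,np.linalg.norm(d),np.degrees(np.arctan2(d[1],d[0])))
# collar top
print(T(240,186,.034),T(552,196,.034),(T(240,186,.034)+T(552,196,.034))/2)
c=v.c; hsv=cv2.cvtColor(c,cv2.COLOR_RGB2HSV); m=cv2.inRange(hsv,(8,150,120),(22,255,255)); m[:, :300]=0;m[:,360:]=0;m[:210]=0;m[275:]=0
pts=np.argwhere(m)[:,::-1]; w=np.array([v.pl(u,q,.07)[:2] for u,q in pts]); mu=w.mean(0); _,_,V2=np.linalg.svd(w-mu); print(len(w),mu,np.degrees(np.arctan2(V2[0,1],V2[0,0])))
goto([mu[0],mu[1],.30],np.degrees(np.arctan2(V2[0,1],V2[0,0]))+90)
E
```

```text
[ 0.54457682 -0.25109084  0.07      ] [ 0.55441688 -0.22223495  0.07      ] [ 0.54949685 -0.2366629   0.07      ] 0.03048751979151226 -108.8297274285191
[ 0.56546234 -0.24178522  0.034     ] [ 0.53322057 -0.23148787  0.034     ] [ 0.54934146 -0.23663654  0.034     ]
163 [ 0.54940012 -0.23700763] 70.58801896002029
yaw 160.5880189600203 shift mm [44.1  5.4  7.7] dist 45.1 rot [ 3.73 -0.32 -0.24] j6 -10.4
yaw 340.5880189600203 shift mm [44.1  5.4  7.7] dist 45.1 rot [-176.26    0.36   -0.49] j6 -10.4
```

```bash
python3 -m inch '[0.022,0.0027,0.004,1.6,-0.2,-0.1,0.044, 0.022,0.0027,0.004,1.6,-0.2,-0.1,0.044, 0,0,0,0,0,0,0.044]'; python3 - <<'E'
from h import *
st(); goto([.5495,-.2368,.2165],161.2)
E
```

```text
clock: 3.88
tool_pos: [0.5499, -0.2356, 0.2998]
orientation: [-20.2, 89.9, 51.6]
force: [-0.4, -0.2, 0.2]
opening: 0.0443
t 3.875 p [ 0.5499 -0.2356  0.2998] jawyaw 161.76 x [ 0.001  0.001 -1.   ] z [0.313 0.95  0.002] F [-0.4 -0.2  0.2] M [ 0.11 -0.03 -0.  ] op 0.0443 j [ -4.5  18.4 -17.2  -0.1 -54.4 -13.7]
yaw 161.2 shift mm [83.3  0.  -1.5] dist 83.3 rot [0.56 0.1  0.04] j6 -13.7
yaw 341.2 shift mm [83.3  0.  -1.5] dist 83.3 rot [-1.7944e+02 -6.0000e-02  1.6000e-01] j6 -13.7
```

```bash
python3 -m inch '[0.03,0,-0.0015,0.5,0,0,0.044, 0.03,0,0,0,0,0,0.044, 0.02,0,0,0,0,0,0.044, 0.002,0,0,0,0,0,0.044, 0,0,0,0,0,0,0.044]'; python3 - <<'E'
from h import *
st(); goto([.5495,-.2368,.2165],161.2)
E
```

```text
clock: 4.5
tool_pos: [0.5531, -0.2368, 0.2218]
orientation: [-80.8, 89.5, -8.6]
force: [0.4, 0.1, 0.4]
opening: 0.0438
t 4.5 p [ 0.5531 -0.2368  0.2218] jawyaw 162.2 x [ 0.008 -0.001 -1.   ] z [0.306 0.952 0.001] F [0.4 0.1 0.4] M [ 0.09 -0.06 -0.  ] op 0.0438 j [ -4.6  23.6 -21.5   0.  -44.4 -13.3]
yaw 161.2 shift mm [ 5.2  3.5 -1.1] dist 6.4 rot [1.   0.08 0.48] j6 -13.3
yaw 341.2 shift mm [ 5.2  3.5 -1.1] dist 6.4 rot [-1.79e+02 -7.60e-01  1.30e-01] j6 -13.3
```

```bash
python3 -m inch '[0.0025,0.0035,-0.001,1,0.1,0.5,0.044, 0.003,0,0,0,0,0,0.044, 0,0,0,0,0,0,0.044]'; python3 - <<'E'
from h import *
st(); goto([.5495,-.2368,.2165],161.2)
s=snap('wrist','w3.png')
E
```

```text
clock: 4.88
tool_pos: [0.55, -0.2367, 0.2186]
orientation: [-85.5, 89.8, -14.3]
force: [-0.1, -0.1, 0.3]
opening: 0.0433
t 4.875 p [ 0.55   -0.2367  0.2186] jawyaw 161.2 x [ 0.003 -0.001 -1.   ] z [0.322 0.947 0.   ] F [-0.1 -0.1  0.3] M [ 0.06 -0.12  0.06] op 0.0433 j [ -4.6  23.7 -21.9   0.  -44.2 -14.2]
yaw 161.2 shift mm [ 2.1  0.5 -0.2] dist 2.1 rot [0.   0.01 0.17] j6 -14.2
yaw 341.2 shift mm [ 2.1  0.5 -0.2] dist 2.1 rot [-1.8e+02 -2.6e-01  2.0e-02] j6 -14.2
```

View pics/w3.png

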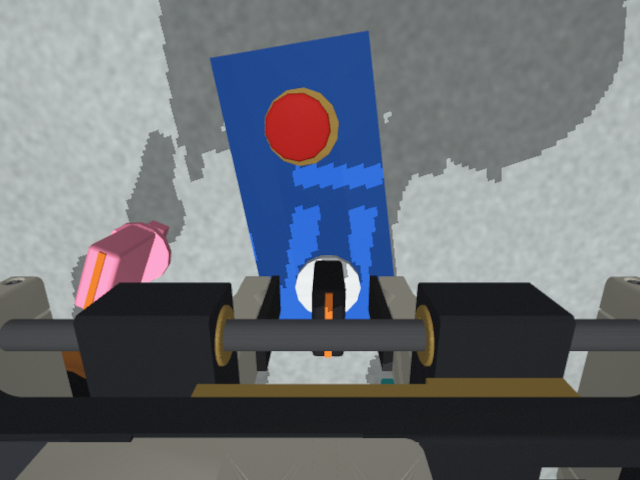

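The wing (328,320) sits between the pads. Closing.

```bash
python3 -m inch '[0.002,0.0005,0,0,0,0.2,0.044, 0,0,0,0,0,0,0.01, 0,0,0,0,0,0,0.01, 0,0,0,0,0,0,0.01, 0,0,0,0,0,0,0.005, 0,0,0,0,0,0,0.005]'; python3 - <<'E'
from h import *
st()
E
```

```text
clock: 5.68
tool_pos: [0.5496, -0.2366, 0.2166]
orientation: [69.3, 90.0, 140.5]
force: [-1.1, -0.1, -0.6]
opening: 0.0136
t 5.675 p [ 0.5496 -0.2366  0.2166] jawyaw 161.22 x [-0.  0. -1.] z [0.322 0.947 0.   ] F [-1.1 -0.1 -0.6] M [ 0.08 -0.02 -0.03] op 0.0136 j [ -4.6  23.9 -21.9  -0.  -44.3 -14.2]
```

```bash
python3 -m inch '[-0.008,0,0,0,0,0,0, -0.012,0,0,0,0,0,0, -0.012,0,0,0,0,0,0, -0.03,0,0,0,0,0,0, -0.04,0,0,0,0,0,0, -0.01,0,0,0,0,0,0, 0,0,0,0,0,0,0]'; python3 - <<'E'
from h import *
st(); goto([.5215,.1108,.310],177.4)
E
```

```text
clock: 6.55
tool_pos: [0.5493, -0.2366, 0.3361]
orientation: [-61.6, 89.9, 9.6]
force: [-0.8, -1.1, -1.9]
opening: 0.0139
t 6.55 p [ 0.5493 -0.2366  0.3361] jawyaw 161.21 x [ 0.002  0.    -1.   ] z [0.322 0.947 0.001] F [-0.8 -1.1 -1.9] M [ 0.07 -0.08 -0.03] op 0.0139 j [ -4.6  16.4 -14.8  -0.  -58.8 -14.2]
yaw 177.4 shift mm [ 26.2 138.3 319.9] dist 349.5 rot [-16.19   0.03   0.09] j6 -14.2
yaw 357.4 shift mm [ 26.2 138.3 319.9] dist 349.5 rot [ 1.6381e+02  1.2000e-01 -5.0000e-02] j6 -14.2
```

```bash
python3 -m inch '[0,0.022,0.051,0,0,0,0, 0,0.022,0.051,0,0,0,0, 0,0.022,0.051,0,0,0,0, 0,0.022,0.051,0,0,0,0, 0,0.022,0.051,0,0,0,0, 0,0.015,0.035,0,0,0,0, 0.005,0,0,-8,0,0,0, 0.005,0,0,-8,0,0,0, 0,0,0,0,0,0,0]'; python3 - <<'E'
from h import *
st(); goto([.5215,.1108,.290],177.4)
s=snap('wrist','w4.png')
E
```

```text
clock: 7.68
tool_pos: [0.5207, 0.0874, 0.3165]
orientation: [107.0, 89.3, -165.6]
force: [0.8, 0.7, -1.4]
opening: 0.0142
t 7.675 p [0.5207 0.0874 0.3165] jawyaw 177.44 x [-0.012 -0.003 -1.   ] z [ 0.045  0.999 -0.004] F [ 0.8  0.7 -1.4] M [ 0.08 -0.09 -0.03] op 0.0142 j [ 30.7  11.4 -24.4  -0.2 -54.8 -33.2]
yaw 177.4 shift mm [26.4 -0.  23.5] dist 35.4 rot [ 0.04 -0.2  -0.66] j6 -33.2
yaw 357.4 shift mm [26.4 -0.  23.5] dist 35.4 rot [-179.96    1.04   -0.32] j6 -33.2
```

View pics/w4.png

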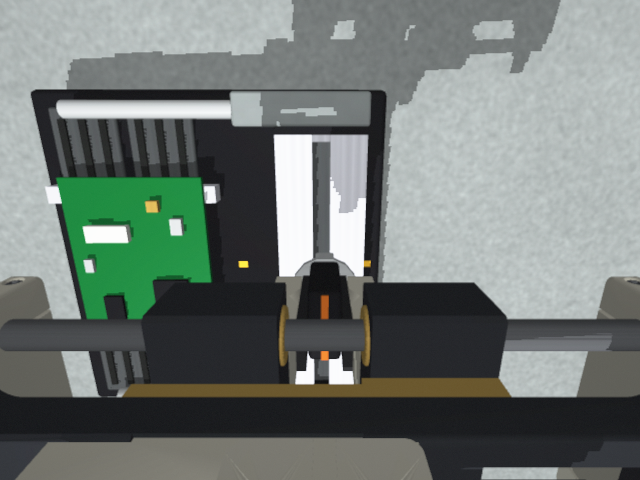

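```bash
python3 -m inch '[0.013,0,0.0117,0,-0.1,-0.4,0, 0.013,0,0.0117,0,-0.1,-0.3,0, 0,0,0,0,0,0,0]'; python3 - <<'E'
from h import *
st(); goto([.5215,.1108,.280],177.4)
E
```

```text
clock: 8.1
tool_pos: [0.5218, 0.1106, 0.2895]
orientation: [-119.1, 90.0, -32.3]
force: [-0.4, -0.2, -0.6]
opening: 0.014
t 8.1 p [0.5218 0.1106 0.2895] jawyaw 176.82 x [ 0.001 -0.    -1.   ] z [ 0.055  0.998 -0.   ] F [-0.4 -0.2 -0.6] M [ 0.02 -0.02 -0.02] op 0.014 j [ 33.1  13.4 -26.1   0.1 -50.5 -36.3]
yaw 177.4 shift mm [9.5 0.3 0.2] dist 9.5 rot [-0.58 -0.02  0.04] j6 -36.3
yaw 357.4 shift mm [9.5 0.3 0.2] dist 9.5 rot [1.7942e+02 6.0000e-02 3.0000e-02] j6 -36.3
```

```bash
python3 -m inch '[0.008,0.0003,0,-0.6,0,0,0, 0.006,0,0,0,0,0,0, 0,0,0,0,0,0,0]'; python3 - <<'E'
from h import *
st(); goto([.5215,.1108,.270],177.4)
s=snap('scene'); save(s,'s5.npz'); v=V('s5.npz'); v.crop(340,70,120,110,6,'s5.png')
E
```

```text
clock: 8.48
tool_pos: [0.5216, 0.1101, 0.2749]
orientation: [-118.8, 89.9, -31.4]
force: [-0.1, -0.4, -0.5]
opening: 0.014
t 8.475 p [0.5216 0.1101 0.2749] jawyaw 177.39 x [ 0.001 -0.    -1.   ] z [ 0.046  0.999 -0.   ] F [-0.1 -0.4 -0.5] M [ 0.03 -0.03  0.02] op 0.014 j [ 33.   14.4 -27.    0.1 -48.5 -35.7]
yaw 177.4 shift mm [4.9 0.1 0.7] dist 4.9 rot [-0.01 -0.02  0.04] j6 -35.7
yaw 357.4 shift mm [4.9 0.1 0.7] dist 4.9 rot [1.7999e+02 7.0000e-02 4.0000e-02] j6 -35.7
```

View pics/s5.png

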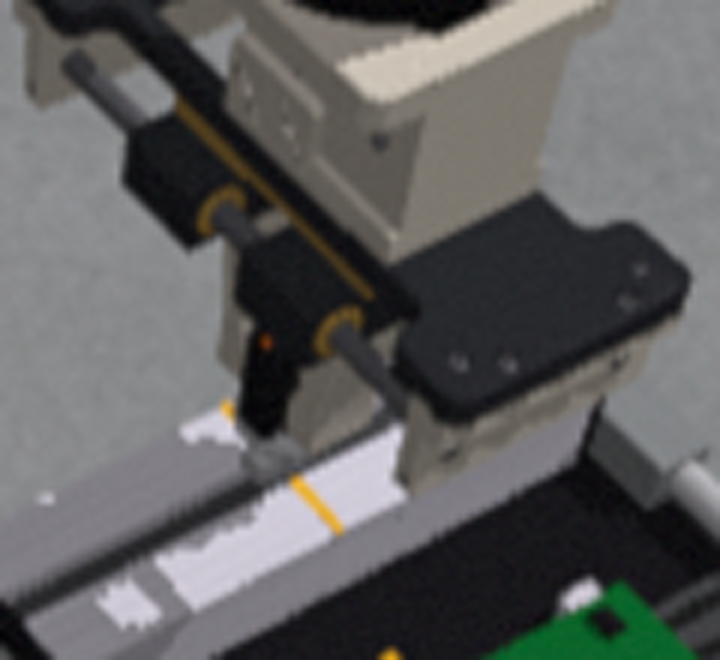

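```bash
python3 -m inch '[0.0015,0,0,0,0,0,0, 0.0015,0,0,0,0,0,0, 0.0015,0,0,0,0,0,0, 0.001,0,0,0,0,0,0]'; python3 -m inch '[0.001,0,0,0,0,0,0]';python3 -m inch '[0.001,0,0,0,0,0,0]'
```

```text
clock: 9.02
tool_pos: [0.5219, 0.1101, 0.2701]
orientation: [-79.2, 89.9, 8.2]
force: [0.3, 0.1, -0.5]
opening: 0.0137
clock: 9.15
tool_pos: [0.522, 0.1101, 0.269]
orientation: [-79.6, 89.9, 7.8]
force: [-0.8, 0.5, 0.4]
opening: 0.0138
clock: 9.28
tool_pos: [0.5218, 0.11, 0.2679]
orientation: [-82.5, 89.9, 4.9]
force: [-0.8, -0.3, -0.3]
opening: 0.0139
```

```bash
for i in 1; do :; done; python3 -m inch '[0.001,0,0,0,0,0,0]'; python3 -m inch '[0.001,0,0,0,0,0,0]';python3 -m inch '[0.001,0,0,0,0,0,0]'; python3 -c "
from h import *
st()"
```

```text
clock: 9.4
tool_pos: [0.5217, 0.1101, 0.2668]
orientation: [-81.4, 89.9, 6.0]
force: [-0.7, 0.6, -1.6]
opening: 0.0139
clock: 9.52
tool_pos: [0.5218, 0.1101, 0.2658]
orientation: [-81.5, 89.9, 5.9]
force: [0.0, -0.1, -0.4]
opening: 0.0133
clock: 9.65
tool_pos: [0.5218, 0.1101, 0.2646]
orientation: [-84.2, 89.9, 3.2]
force: [0.1, 0.0, -1.7]
opening: 0.0139
t 9.65 p [0.5218 0.1101 0.2646] jawyaw 177.37 x [ 0.002  0.    -1.   ] z [0.046 0.999 0.   ] F [ 0.1  0.  -1.7] M [ 0.13  0.06 -0.03] op 0.0139 j [ 33.   15.1 -27.7   0.1 -47.1 -35.7]
```

```bash
python3 -m inch '[0.001,0,0,0,0,0,0,0.001,0,0,0,0,0,0,0.001,0,0,0,0,0,0]'; python3 -m inch '[0.001,0,0,0,0,0,0,0.001,0,0,0,0,0,0]';python3 -m inch '[0.001,0,0,0,0,0,0]'; python3 -m inch '[0.001,0,0,0,0,0,0]'
```

```text
clock: 10.02
tool_pos: [0.5218, 0.1101, 0.2614]
orientation: [-83.7, 89.9, 3.6]
force: [-0.1, 0.4, -1.2]
opening: 0.0137
clock: 10.28
tool_pos: [0.5218, 0.1101, 0.2594]
orientation: [-85.2, 89.9, 2.1]
force: [-2.1, 0.6, 3.6]
opening: 0.0135
clock: 10.4
tool_pos: [0.5218, 0.1101, 0.2585]
orientation: [-86.2, 89.9, 1.2]
force: [-1.4, -0.1, 2.5]
opening: 0.014
clock: 10.52
tool_pos: [0.5218, 0.1101, 0.2576]
orientation: [-84.6, 89.9, 2.8]
force: [-1.9, 0.7, 2.9]
opening: 0.014
```

```bash
python3 -m inch '[0.001,0,0,0,0,0,0]'; python3 -m inch '[0.001,0,0,0,0,0,0]';python3 -m inch '[0.001,0,0,0,0,0,0]';python3 -m inch '[0.001,0,0,0,0,0,0]'; python3 -c "
from h import *
st()"
```

```text
clock: 10.65
tool_pos: [0.5218, 0.1101, 0.2567]
orientation: [-84.8, 89.9, 2.6]
force: [-1.9, 0.1, 4.0]
opening: 0.0139
clock: 10.78
tool_pos: [0.5218, 0.1101, 0.2558]
orientation: [-84.1, 89.9, 3.3]
force: [-2.0, 0.3, 3.1]
opening: 0.0138
clock: 10.9
tool_pos: [0.5217, 0.1101, 0.2548]
orientation: [-84.3, 89.9, 3.1]
force: [-2.6, 0.0, 3.6]
opening: 0.0135
clock: 11.02
tool_pos: [0.5218, 0.11, 0.2538]
orientation: [-85.0, 89.9, 2.4]
force: [-3.3, -0.7, 4.3]
opening: 0.0138
t 11.025 p [0.5218 0.11   0.2538] jawyaw 177.39 x [ 0.002  0.    -1.   ] z [0.045 0.999 0.   ] F [-3.3 -0.7  4.3] M [ 0.11  0.84 -0.03] op 0.0138 j [ 33.   15.9 -28.4   0.1 -45.6 -35.7]
```

```bash
python3 -m inch '[0.0005,0.0006,0,0,0,0,0]'; python3 -m inch '[0.0005,0,0,0,0,0,0]';python3 -m inch '[0.0005,0,0,0,0,0,0]';python3 -m inch '[0,0,0,0,0,0,0]'; python3 -c "
from h import *
st()"
```

```text
clock: 11.15
tool_pos: [0.5215, 0.1102, 0.2535]
orientation: [-84.0, 89.8, 3.4]
force: [1.3, -1.5, 4.9]
opening: 0.0136
clock: 11.28
tool_pos: [0.5216, 0.1101, 0.253]
orientation: [-85.3, 89.8, 2.1]
force: [-1.4, -0.4, 4.8]
opening: 0.014
clock: 11.4
tool_pos: [0.5215, 0.1101, 0.2526]
orientation: [-84.2, 89.8, 3.2]
force: [-1.5, -0.5, 4.2]
opening: 0.0137
clock: 11.52
tool_pos: [0.5215, 0.1101, 0.2526]
orientation: [-84.0, 89.8, 3.5]
force: [-1.7, -0.9, 4.7]
opening: 0.0139
t 11.525 p [0.5215 0.1101 0.2526] jawyaw 177.41 x [ 0.003  0.    -1.   ] z [0.045 0.999 0.   ] F [-1.7 -0.9  4.7] M [-0.12  0.63  0.01] op 0.0139 j [ 33.   16.  -28.5   0.1 -45.3 -35.7]
```

```bash
python3 -m inch '[0,0,0,-5,0,0,0, 0,0,0,-7,0,0,0]';python3 -m inch '[0,0,0,-9,0,0,0]'; python3 -m inch '[0,0,0,-9,0,0,0]'; python3 -c "
from h import *
st(); goto([.5213,.1101,.2525],267.4)"
```

```text
clock: 11.78
tool_pos: [0.5221, 0.1104, 0.253]
orientation: [-89.0, 89.7, 10.7]
force: [-1.8, -0.9, 4.4]
opening: 0.0138
clock: 11.9
tool_pos: [0.5223, 0.1105, 0.2531]
orientation: [-97.3, 89.7, 11.7]
force: [-1.2, -0.6, 5.1]
opening: 0.0142
clock: 12.02
tool_pos: [0.5223, 0.1105, 0.2532]
orientation: [-106.5, 89.7, 11.8]
force: [-1.3, -1.2, 4.7]
opening: 0.014
t 12.025 p [0.5223 0.1105 0.2532] jawyaw -151.7 x [ 0.006  0.001 -1.   ] z [-0.474  0.881 -0.002] F [-1.3 -1.2  4.7] M [-0.2   0.71 -0.  ] op 0.014 j [ 33.   16.  -28.5   0.2 -45.3  -4.9]
yaw 267.4 shift mm [0.7 1.1 0.1] dist 1.3 rot [-59.1   -0.25   0.24] j6 -4.9
yaw 447.4 shift mm [0.7 1.1 0.1] dist 1.3 rot [120.9    0.28   0.29] j6 -4.9
```

```bash
python3 -m inch '[0.0005,0.0005,0,-8,-0.2,0.2,0, 0.0003,0.0005,0,-10,0,0,0]';python3 -m inch '[0.0002,0,0,-10,0,0,0, 0.0002,0,0,-10,0,0,0]'; python3 -m inch '[0.0002,0,0,-10,0,0,0]'; python3 -c "
from h import *
st(); goto([.5213,.1101,.2525],267.4)"
```

```text
clock: 12.28
tool_pos: [0.5225, 0.1105, 0.253]
orientation: [-92.6, 89.7, 44.3]
force: [0.0, -0.2, 4.5]
opening: 0.0134
clock: 12.52
tool_pos: [0.5227, 0.1106, 0.2528]
orientation: [-115.6, 89.7, 42.1]
force: [-1.2, 0.1, 5.5]
opening: 0.0138
clock: 12.65
tool_pos: [0.5227, 0.1106, 0.2527]
orientation: [-126.6, 89.7, 41.4]
force: [-1.5, -0.8, 5.2]
opening: 0.0136
t 12.65 p [0.5227 0.1106 0.2527] jawyaw -102.05 x [ 0.004  0.004 -1.   ] z [-0.978  0.209 -0.003] F [-1.5 -0.8  5.2] M [-0.24  0.67  0.  ] op 0.0136 j [ 33.   16.1 -28.3  -0.1 -45.3  45. ]
yaw 267.4 shift mm [0.2 0.7 1.3] dist 1.5 rot [-9.45 -0.22  0.25] j6 45.0
yaw 447.4 shift mm [0.2 0.7 1.3] dist 1.5 rot [170.55   0.37   0.32] j6 45.0
```

```bash
python3 -m inch '[0,0.0006,0.0005,-8.4,-0.2,0.2,0, 0,0,0.0003,-1.2,0,0,0, 0,0,0,0,0,0,0]'; python3 -c "
from h import *
st(); goto([.5213,.1101,.2525],267.4)"
```

```text
clock: 13.02
tool_pos: [0.5226, 0.1105, 0.2533]
orientation: [-143.8, 89.8, 34.0]
force: [-0.9, -0.8, 4.2]
opening: 0.0138
t 13.025 p [0.5226 0.1105 0.2533] jawyaw -92.25 x [ 0.003  0.002 -1.   ] z [-0.999  0.039 -0.003] F [-0.9 -0.8  4.2] M [-0.26  0.48  0.01] op 0.0138 j [ 33.   16.  -28.3  -0.  -45.5  54.8]
yaw 267.4 shift mm [0.7 0.5 1.3] dist 1.6 rot [ 0.35 -0.16  0.11] j6 54.8
yaw 447.4 shift mm [0.7 0.5 1.3] dist 1.6 rot [-179.65   -0.18   -0.24] j6 54.8
```

```bash
python3 -m inch '[-0.001,0,0.0007,0.3,-0.1,0.1,0, -0.001,0,0,0,0,0,0]'; python3 -m inch '[0,0,0,0,0,0,0]'; python3 -c "
from h import *
st()"
```

```text
clock: 13.28
tool_pos: [0.5225, 0.1108, 0.2556]
orientation: [-162.8, 89.8, 14.5]
force: [0.4, -1.3, 1.8]
opening: 0.014
clock: 13.4
tool_pos: [0.5225, 0.1108, 0.2556]
orientation: [-161.9, 89.9, 15.3]
force: [0.4, 0.4, 3.7]
opening: 0.0136
t 13.4 p [0.5225 0.1108 0.2556] jawyaw -92.78 x [ 0.002  0.001 -1.   ] z [-0.999  0.049 -0.002] F [0.4 0.4 3.7] M [-0.19 -0.22  0.02] op 0.0136 j [ 33.   15.9 -28.2   0.1 -45.8  54.1]
```

```bash
python3 -m inch '[-0.0005,0,0,0,0,0,0]'; python3 -m inch '[-0.0004,0,0,0,0,0,0]'; python3 -c "
from h import *
st()"
```

```text
clock: 13.52
tool_pos: [0.5225, 0.1108, 0.2557]
orientation: [-160.2, 89.9, 17.0]
force: [4.3, -0.5, -4.5]
opening: 0.0138
clock: 13.65
tool_pos: [0.5225, 0.1108, 0.2557]
orientation: [-158.1, 89.9, 19.1]
force: [3.9, -0.3, -4.2]
opening: 0.014
t 13.65 p [0.5225 0.1108 0.2557] jawyaw -92.82 x [ 0.002  0.001 -1.   ] z [-0.999  0.049 -0.002] F [ 3.9 -0.3 -4.2] M [-0.34 -1.44  0.02] op 0.014 j [ 33.   15.9 -28.1   0.  -45.9  54.1]
```

The head has caught under the lips: it resists lifting at exactly the expected height. Letting go.

```bash
python3 -m inch '[0.0003,0,0,0,0,0,0.02, 0,0,0,0,0,0,0.03, 0,0,0,0,0,0,0.04, 0,0,0,0,0,0,0.04, 0,0,0,0,0,0,0.04]'; python3 -c "
from h import *
st()
s=snap('wrist','w6.png')"
```

```text
clock: 14.28
tool_pos: [0.5214, 0.1105, 0.2547]
orientation: [10.1, 90.0, -172.8]
force: [-0.2, 0.4, 0.4]
opening: 0.0396
t 14.275 p [0.5214 0.1105 0.2547] jawyaw -92.86 x [-0.001 -0.    -1.   ] z [-0.999  0.05   0.001] F [-0.2  0.4  0.4] M [-0.09 -0.02  0.04] op 0.0396 j [ 33.1  15.9 -28.2  -0.  -45.9  54.1]
```

View pics/w6.png

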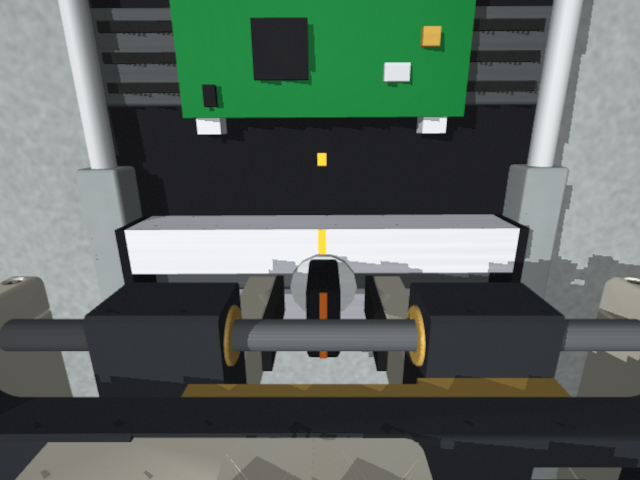

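The wing (323,310) stands crosswise and free between the open jaws, with its collar centred on the slot at the yellow line. Retracting straight up.

```bash
python3 -m inch '[-0.01,0,0,0,0,0,0.044, -0.02,0,0,0,0,0,0.044, -0.03,0,0,0,0,0,0.044, -0.04,0,0,0,0,0,0.044, 0,0,0,0,0,0,0.044]'; python3 -m inch '[0,0,0.05,0,0,0,0.044,0,0,0.05,0,0,0,0.044,0,0,0.03,0,0,0,0.044,0,0,0,0,0,0,0.044]'; python3 - <<'E'
from h import *
st()
for n in ['top','wrist','scene']:
    s=snap(n,n+'7.png'); save(s,n+'7.npz')
V('top7.npz').crop(155,170,150,140,4,'tc7.png'); V('scene7.npz').crop(310,90,160,120,5,'sc7.png')
E
```

```text
clock: 14.95
tool_pos: [0.5216, 0.1104, 0.3605]
orientation: [142.7, 90.0, -40.2]
force: [0.2, 0.8, -0.7]
opening: 0.044
clock: 15.45
tool_pos: [0.3881, 0.1161, 0.36]
orientation: [-70.3, 90.0, 106.7]
force: [-0.2, 0.5, -0.3]
opening: 0.0439
t 15.45 p [0.3881 0.1161 0.36  ] jawyaw -92.93 x [-0.  0. -1.] z [-0.999  0.051  0.   ] F [-0.2  0.5 -0.3] M [-0.01 -0.09  0.01] op 0.0439 j [ 44.9  -3.8 -34.9  -0.  -59.   42.2]
```

View pics/sc7.png

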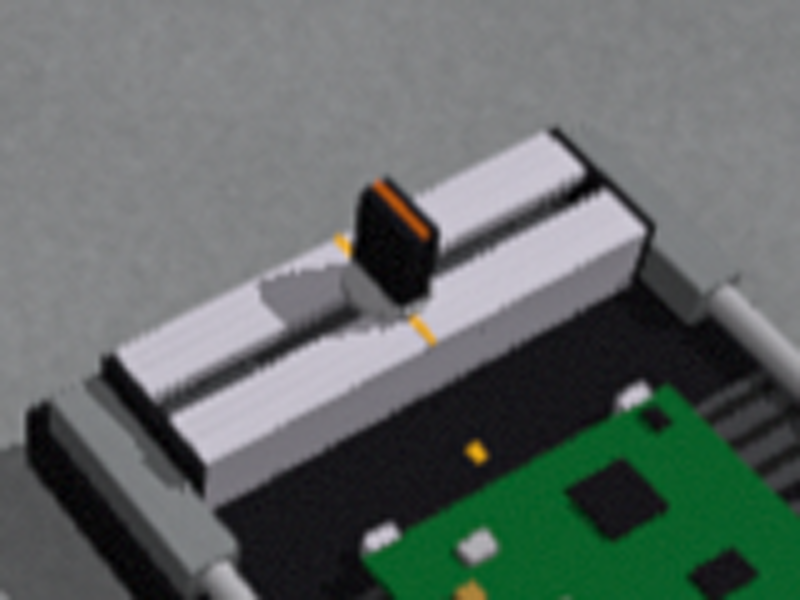

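View pics/top7.png

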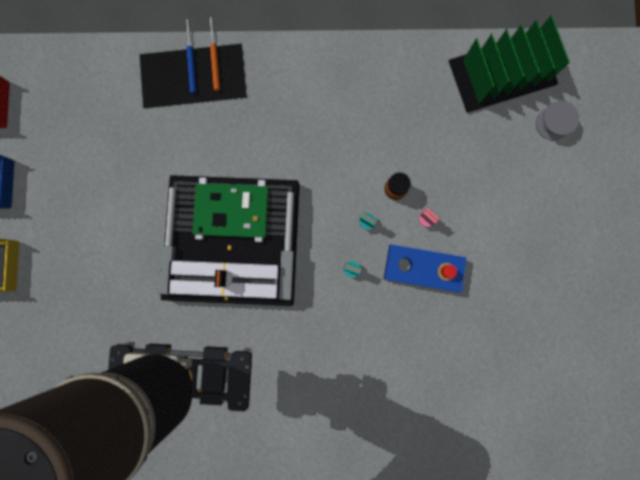

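View pics/wrist7.png

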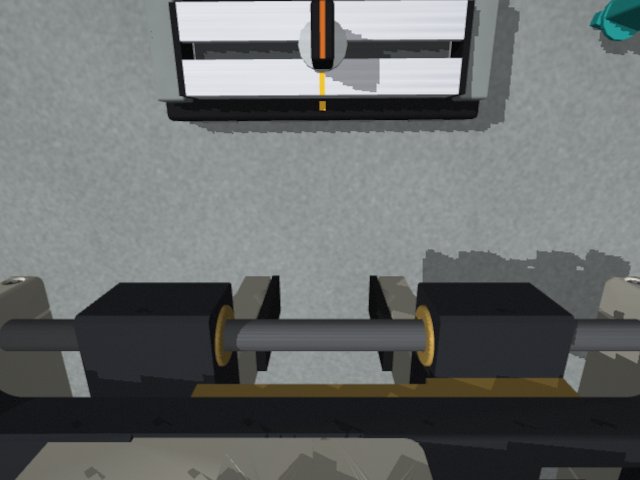

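The bolt stands upright and crosswise in the slot on the yellow line (scene crop (400,240), top (221,279)). The stand's hole is empty and the bystanders look unmoved. One numeric check before handing in.

```bash
python3 - <<'E'
from h import *
v=V('wrist7.npz'); hsv=cv2.cvtColor(v.c,cv2.COLOR_RGB2HSV)
m=cv2.inRange(hsv,(4,170,120),(16,255,255)); m[66:]=0; m[:2]=0; m[:,:305]=0;m[:,340:]=0
p=np.argwhere(m)[:,::-1]; w=np.array([v.pl(a,b,.109)[:2] for a,b in p]); _,_,q=np.linalg.svd(w-w.mean(0)); print('wing angle',len(p),np.degrees(np.arctan2(q[0,1],q[0,0])),w.mean(0))
print('top z',np.median([v.dep(a,b)[2] for a,b in p]))
t0,t1=V('top0.npz'),V('top7.npz')
d=np.abs(t0.c.astype(int)-t1.c).max(2)
for n,(a,b,c,e) in dict(board=(175,190,290,245),red=(432,255,466,290),jar=(380,168,415,205)).items(): print(n,'max/mean diff',d[b:e,a:c].max(),d[b:e,a:c].mean().round(2))
s0,s1=V('scene0.npz'),V('scene7.npz'); d=np.abs(s0.c.astype(int)-s1.c).max(2)
for n,(a,b,c,e) in dict(board=(380,165,490,255),red=(165,265,200,300),jar=(270,312,312,360)).items(): print(n,'scene',d[b:e,a:c].max(),d[b:e,a:c].mean().round(2))
E
```

```text
wing angle 283 177.00284527545088 [0.52328271 0.11052665]
top z 0.10914408256275307
board max/mean diff 17 6.13
red max/mean diff 15 10.22
jar max/mean diff 12 6.76
board scene 16 4.07
red scene 13 5.22
jar scene 12 4.15
```

```bash
python3 -c "
from h import *
ctrl.close_job()"
```

```text
the job is handed in; nothing more can be done
```

The black winged bolt is out of the stand and caught crosswise under the lips of the strut, at the yellow line. The arm has let go and moved clear. The job was handed in at about 15.6 s.

- **Insertion:** I found the slot with the cameras, lowered the bolt in 1 mm steps, and it went in without catching. The sprung strip met it where expected. I pushed it to about 1 mm short of fully home, with the head wholly below the lips. It pressed lightly sideways on one lip (about 3 N), which I eased with a 0.6 mm shift.
- **Forces:** the highest push I read was about 5.5 N. Forces were read only at the end of each move, so brief peaks between readings would not show.
- **Catch:** after the quarter turn, raising the bolt met about 4 N of resistance at the expected height. I then opened the fingers and backed away.
- **Last checks:**
  - The wing stands 89.6° to the slot.
  - Its top is at 109 mm, the height expected for a caught bolt.
  - The bolt is within about 1 mm of the line along the slot. The cameras and the hand disagree by about 2 mm across it (x 0.523 against 0.5215 m), which is within calibration error and the play in the slot.
- **Bystanders:** the board, red knob and jar look unmoved. The before and after images differ only by small brightness changes (at most 17 of 255).

No check failed.

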